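Fit the filter cassette and tighten the pump cover in cross order

TASK

Get the filter pump ready for the shelf: draw the black filter cassette out of the rack and fit it in the pump's bay, nose under the hood against the spring and then tail tipped down behind the end wall, so it lies flat and fully home. Then tighten the four cross nuts of the cover about half a turn clockwise each, all the way to the stop one at a time, in cross order: any nut first, then the one diagonally opposite, then the remaining two. Leave the carton, canister, jar and wrench where they are.

Things in the scene. Friction and masses are not known exactly. Their poses are not given: they have to be found in the camera images.
- unit: Grey filter-pump unit, fixed: base 200 (x) x 285 (y) x 12 mm. Origin: centre of its underside, on the bench. Pump block with bare aluminium cover plate (176 x 176 x 12 mm, top 68 mm above the bench, 4 mm off its flange until tightened) centred at y = -47.5 mm; four cross nuts on studs at 110 mm pitch (stud tips 108 mm up). Cassette bay along x, centred at y = +97.5 mm.
- bay_seat (a point): Where the cassette's origin lies when seated: on the bay floor, 30 mm above the bench; axes as the unit's. Hooded pocket at the -x end, wall at the +x end, sides open between x = -44 and +56 mm. The cassette goes in nose (-x) first, tipped nose down about 10 degrees so its tail clears the wall, is pushed against the spring, then tipped level; lowered level it fouls the hood.
- bay_hood (a point): Middle of the pocket's mouth edge, on the underside of the hood: 44 mm towards -x from bay_seat, 42 mm above the bay floor. The pocket runs 40 mm deep from here towards -x to a back wall, is 38 mm wide inside, 54 mm outside; hood 8 mm thick, its top 80 mm above the bench. The free spring plunger's face lies 18 mm inside the mouth.
- bay_wall (a point): Middle of the top edge of the tail wall's inner face: 68 mm towards +x from bay_seat, 10 mm above the bay floor. The wall is 8 mm thick; from it side lips, also 10 mm high and 48 mm apart inside, run 12 mm back towards -x.
- plunger (a joint): Spring plunger in the pocket, m: 0 free, grows as it is pushed towards -x, stop at 0.014; about 4 N to start, 0.7 N more per mm. It reads about 0.006 with the cassette home against the tail wall; pushing it about 0.010 lets the tail drop in behind the wall.
- cassette: Black and grey plastic filter cassette, 136 mm long along x, 0.25 kg (varies). Origin: centre of its underside. Body x = -28 to +68 mm, 40 mm wide, 44 mm high; at the -x end a smaller nose x = -68 to -28 mm, 28 mm wide, from 10 to 36 mm above the underside. It lies in one lane of the rack, nose out towards the robot, with 45 to 66 mm showing.
- rack: Low two-lane stock rack fixed on the bench, black sheet sides and wooden roof. Origin: on the bench, 50 mm in front of the middle of its mouth; mouth faces -x, rack spans x = 50 to 160 mm, y = -86 to 86 mm, top 68 mm high, roof underside 60 mm high; lanes centred at y = -40 and +40 mm, each 72 mm wide, no floor (things lie and slide on the bench).
- carton: Bystander: plain cardboard carton 110 x 44 x 48 mm in the other lane of the rack. Origin: centre of its underside.
- canister: Bystander: white spin-on filter canister, 77 mm diameter, 88 mm high, standing between rack and unit. Origin: centre of its underside.
- jar: Bystander: plastic jar, 64 mm diameter, 70 mm high, standing behind the rack. Origin: centre of its underside.
- wrench: Bystander: steel wrench 180 mm long lying beyond the unit; it is not needed. Origin: middle of its underside.
- nut_a_grip (a point): Cross-shaped hand nut at the unit's +x +y corner of the cover: two crossed dark steel bars, each 68 x 14 x 20 mm (68 mm across opposite flat ends), on a hub 26 mm wide and 16 mm high. Point: on its axis at mid height of the bars, 26 mm above the cover, 94 mm above the bench; z up, x and y along the bars, turns with the nut. Sinks about 4 mm in all as the nuts are tightened.
- nut_a (a joint): Turn of the hand nut at the unit's +x +y corner of the cover, rad, clockwise seen from above counts up: about 0 (-0.4 to 0.4) at the start, hard stop at 3.14 = tight. Turns stiffly (0.2 N m) and stays where it is left.
- nut_b_grip (a point): Cross-shaped hand nut at the +x -y corner: two crossed dark steel bars, each 68 x 14 x 20 mm (68 mm across opposite flat ends), on a hub 26 mm wide and 16 mm high. Point: on its axis at mid height of the bars, 26 mm above the cover, 94 mm above the bench; z up, x and y along the bars, turns with the nut. Sinks about 4 mm in all as the nuts are tightened.
- nut_b (a joint): Turn of the hand nut at the +x -y corner, rad, clockwise seen from above counts up: about 0 (-0.4 to 0.4) at the start, hard stop at 3.14 = tight. Turns stiffly (0.2 N m) and stays where it is left.
- nut_c_grip (a point): Cross-shaped hand nut at the -x -y corner (diagonally opposite nut_a): two crossed dark steel bars, each 68 x 14 x 20 mm (68 mm across opposite flat ends), on a hub 26 mm wide and 16 mm high. Point: on its axis at mid height of the bars, 26 mm above the cover, 94 mm above the bench; z up, x and y along the bars, turns with the nut. Sinks about 4 mm in all as the nuts are tightened.
- nut_c (a joint): Turn of the hand nut at the -x -y corner (diagonally opposite nut_a), rad, clockwise seen from above counts up: about 0 (-0.4 to 0.4) at the start, hard stop at 3.14 = tight. Turns stiffly (0.2 N m) and stays where it is left.
- nut_d_grip (a point): Cross-shaped hand nut at the -x +y corner (diagonally opposite nut_b): two crossed dark steel bars, each 68 x 14 x 20 mm (68 mm across opposite flat ends), on a hub 26 mm wide and 16 mm high. Point: on its axis at mid height of the bars, 26 mm above the cover, 94 mm above the bench; z up, x and y along the bars, turns with the nut. Sinks about 4 mm in all as the nuts are tightened.
- nut_d (a joint): Turn of the hand nut at the -x +y corner (diagonally opposite nut_b), rad, clockwise seen from above counts up: about 0 (-0.4 to 0.4) at the start, hard stop at 3.14 = tight. Turns stiffly (0.2 N m) and stays where it is left.
Things that resemble listed ones, but are neither listed nor needed, are in the scene too. Of the things that look like the cassette, take the one that is farthest to the robot's right at the start.

How it is judged:
On the way, in this order (a step that is already met when the one before it is completed fails the run):
1. the cassette sits fully home in the spring bay, all four nuts still loose (x of cassette in the frame of bay_seat between -0.004 and 0.004 m and y of cassette in the frame of bay_seat between -0.007 and 0.007 m and z of cassette in the frame of bay_seat between -0.004 and 0.004 m and angle between the x axis of cassette and the x axis of bay_seat, either way round below 0.08 rad and angle between cassette's own z axis and vertical below 0.06 rad and value of joint plunger above 0.002 m and value of joint each of nut_a, nut_b, nut_c, nut_d below 1 rad), for 0.2 s.
2. one nut is tight, the other three still loose (((value of joint nut_a above 2.9 rad and value of joint each of nut_b, nut_c, nut_d below 1 rad) or (value of joint nut_b above 2.9 rad and value of joint each of nut_a, nut_c, nut_d below 1 rad) or (value of joint nut_c above 2.9 rad and value of joint each of nut_a, nut_b, nut_d below 1 rad) or (value of joint nut_d above 2.9 rad and value of joint each of nut_a, nut_b, nut_c below 1 rad))), for 0.1 s.
3. the nut diagonally opposite is tight too, the other two still loose (((value of joint each of nut_a, nut_c above 2.9 rad and value of joint each of nut_b, nut_d below 1 rad) or (value of joint each of nut_b, nut_d above 2.9 rad and value of joint each of nut_a, nut_c below 1 rad))), for 0.1 s.
4. a third nut is tight, the fourth still loose (((value of joint nut_a below 1 rad and value of joint each of nut_b, nut_c, nut_d above 2.9 rad) or (value of joint nut_b below 1 rad and value of joint each of nut_a, nut_c, nut_d above 2.9 rad) or (value of joint nut_c below 1 rad and value of joint each of nut_a, nut_b, nut_d above 2.9 rad) or (value of joint nut_d below 1 rad and value of joint each of nut_a, nut_b, nut_c above 2.9 rad))), for 0.1 s.
5. all four nuts are tight (value of joint each of nut_a, nut_b, nut_c, nut_d above 2.9 rad), for 0.1 s.
At the end, for the whole second after the job is handed in: Cassette at rest in the bay, spring compressed over 2 mm, origin within 4 mm along the bay and in height and 7 mm sideways of the seat, level within 3 degrees; all four nuts at 2.9 rad or more (stop 3.14), tightened one by one in cross order after the cassette was in (all of step 5 and x of cassette in the frame of bay_seat between -0.004 and 0.004 m and y of cassette in the frame of bay_seat between -0.007 and 0.007 m and z of cassette in the frame of bay_seat between -0.004 and 0.004 m and angle between the x axis of cassette and the x axis of bay_seat, either way round below 0.08 rad and angle between cassette's own z axis and vertical below 0.06 rad and value of joint plunger above 0.002 m and linear speed of cassette below 0.02 m/s); the robot touches nothing.
It fails at once if the carton is moved more than 30 mm from its place (distance of carton from where it was at the start of the episode above 0.03 m).
It fails at once if the canister is moved more than 30 mm from its place (distance of canister from where it was at the start of the episode above 0.03 m).
It fails at once if the jar is moved more than 30 mm from its place (distance of jar from where it was at the start of the episode above 0.03 m).
It fails at once if the wrench is moved more than 30 mm from its place (distance of wrench from where it was at the start of the episode above 0.03 m).
It also fails if it takes over 72 s, if anything falls off the work surface, if the arm or the gripper's body presses on something with over 40 N, if the wrist force passes 120 N, or if a joint passes its speed limit or range.

ROBOT

A 6-joint arm with a two-finger parallel gripper is mounted at the origin on the work surface. World frame = base frame: x ahead of the robot, y to its left, z up, the work surface at z = 0. Lengths are in m, angles in rad, forces in N, time in s.
With the tool pointing down it reaches from about 0.275 to 0.775 m from the base axis. Payload 14.6 kg.
Tool frame: the origin (TCP) lies at the very end of the fingers, on their centre line; the grasp point (between the pads) lies 19 mm behind it; z points along the fingers, y is the line along which they close (so a half turn about z gives the same grasp; the last joint's range is limited). The gripper opens to 85 mm and grips with 20 to 120 N. Pads are 22 mm wide; open, the fingers measure 114 mm over their backs; the gripper's body (76 mm by 85 mm) begins 54 mm behind the grasp point. The pads swing forward as they close: fully open they stand 13 mm farther back than shut.
Start: joints at [-1.439, 0.263, -0.048, 1.259, 0, 1.415], TCP at [0.149, -0.504, 0.231] pointing down, gripper open.
Joint ranges: [-2.65, 2.65], [-0.89, 1.7], [-1.18, 1.37], [-2.13, 2.11], [-1.35, 1.29], [-3.14, 3.14]. Speed limits (rad/s): [1.89, 1.89, 2.57, 2.79, 3.14, 3.14].

INTERFACE

Orientations are given as a unit quaternion [w, x, y, z].
In Python, from bench import env, vision gives the robot as it stands. The module is installed in compiled form; this text tells all that it offers.
- The arm moves only by the tool jog_arm, never from a script. Its argument "steps" is a list of rows, each a list of 7 numbers: the shift along the world's x, y, z in m, then the turn, a rotation vector about the world's x, y, z in degrees, then the finger opening in m, from 0 to 0.0854. A call has exactly 8 rows; each row is the pose to reach, as a shift and turn from the pose commanded when the call began; what a row does not reach only later rows make up. A row lasts 1/10 s, in which the tool goes at most 50 mm and 8.59 degrees, less where a joint would pass 70% of its speed; a pose out of reach is approached as far as the arm can. A call with a gripper value outside its range is refused whole. The fingers move at their own pace and stop on an object; "newtons" is the grip in N (left out, the last holds). Time passes only in rows, so rows that repeat a pose let the fingers close, or fill a call up. It gives the time, the measured TCP pose, the force, the opening and the grip force at its end, in the units of the state.
- env.read_state(): the state, without advancing time (a new reading comes with each control period).
- vision.grab_frame(name): name is "side" or "top" or "wrist"; returns a dict with "color" (480x640x3 uint8, red, green, blue), "z_map" (480x640 float32, m along the optical axis (not along the pixel's ray), 0 where there is no reading), "vfov" (degrees; the focal length in pixels is half the picture's height over the tangent of half this angle, whatever the lens; pixels are square), "cx", "cy" (the principal point, pixels), "pose" (4x4, takes a point from camera to world coordinates). Camera axes: x right, y down, z forward; pixel columns grow to the right and rows downward; lengths in m; the calibration is good to about 2 mm. A picture is of the moment at which its call begins.
- env.finish_job(): hands the job in; it is judged then, once.
The state is a dict: "time": time; "joints": joint angles; "joint_velocities": joint speeds; "joint_torque": joint torques, N m; "ee_pos": TCP position; "orientation": TCP orientation; "contact_force": force on the tool from outside, world axes, zero at the start; "ft_torque": the same for the moment, N m; "finger_gap": finger opening in m; "gripper_force": force on a finger pad.
Only numpy, scipy, OpenCV 4.12 (cv2) and the standard library are available. Lean on these libraries where they do the work, as an engineer would, in place of code of your own. Each camera call takes 0.05 s, during which the arm holds its last target. There are 200 camera calls.

## Working session

There is one attempt and no reset: what is moved stays moved. The work goes in short steps, Python scripts to look and compute and a tool call to move; the robot and the scene stay as the last step left them, time stands still between calls to the robot, and variables do not carry over. Pictures are saved under pics/ and viewed, at most 10 in all, crops included, and the job is handed in when it is done.

Besides the shell and the picture viewer there is one more tool, called after "Request:" as name([rows], argument=value, ...), one row to a line, values as JSON. jog_arm: Moves the arm, as the interface text tells. Its arguments: {"type":"object","properties":{"steps":{"type":"array","items":{"type":"array","items":{"type":"number"}}},"newtons":{"type":"number"}},"required":["steps"]}

```bash
mkdir -p pics; cat > h.py <<'E'
import numpy as np, cv2
from bench import env, vision
def grab(n,save=None):
    f=vision.grab_frame(n)
    if save: cv2.imwrite('pics/'+save,f['color'][:,:,::-1])
    np.savez('f_'+n+'.npz',**{k:f[k] for k in f})
    return f
def cloud(f):
    z=f['z_map'];fl=240/np.tan(np.radians(f['vfov'])/2)
    v,u=np.mgrid[0:480,0:640]
    p=np.stack([(u-f['cx'])/fl*z,(v-f['cy'])/fl*z,z,np.ones_like(z)],-1)@np.array(f['pose']).T
    p=p[...,:3];p[z==0]=np.nan
    return p
E
python3 - <<'E'
from h import *
for n in('top','side'):
    f=grab(n,n+'0.png');print(n,f['vfov'],f['cx'],f['cy'],np.round(f['pose'],3).tolist())
s=env.read_state();print(s)
E
```

```text
top 47.366913675499895 323.566032116888 237.87191143322025 [[-0.011, -0.997, 0.071, 0.53], [-1.0, 0.011, 0.004, 0.107], [-0.005, -0.071, -0.997, 1.293], [0.0, 0.0, 0.0, 1.0]]
side 53.146719756527766 320.63396361384184 240.97706268952606 [[-0.871, -0.35, 0.346, 0.233], [-0.492, 0.621, -0.611, 0.771], [-0.001, -0.702, -0.712, 0.891], [0.0, 0.0, 0.0, 1.0]]
{'time': 0.1, 'joints': array([-1.43929787e+00,  2.63479177e-01, -4.88614454e-02,  1.25938157e+00,
        3.12264728e-05,  1.41552529e+00]), 'joint_velocities': array([ 0.0016819 , -0.00274092,  0.00168189, -0.00010685, -0.00156232,
       -0.00033323]), 'joint_torque': array([ 3.92406480e-03, -6.38578963e+01,  3.85062861e+01,  1.00873088e-02,
       -7.34491482e-05, -1.04254312e-05]), 'ee_pos': array([ 0.14848631, -0.50332168,  0.23087547]), 'orientation': array([-4.62716755e-04,  9.89737901e-01,  1.42893919e-01,  2.11145836e-05]), 'contact_force': array([ 0.20865316,  0.03644285, -0.28739307]), 'ft_torque': array([-0.02064091,  0.04078434, -0.02313708]), 'gripper_force': 0.0, 'finger_gap': 0.08592272308024224}
```

View pics/top0.png

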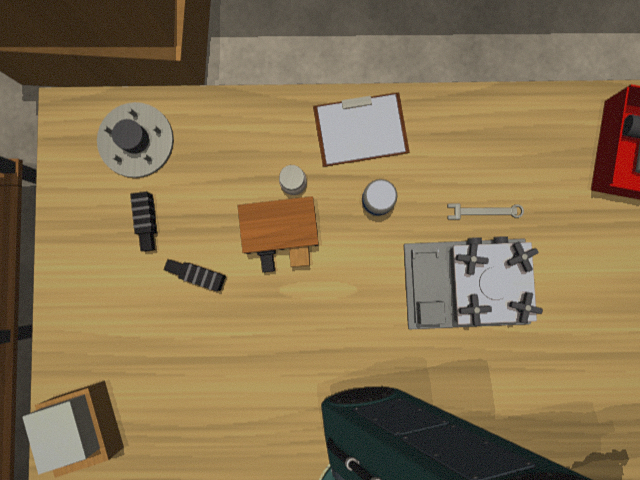

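View pics/side0.png

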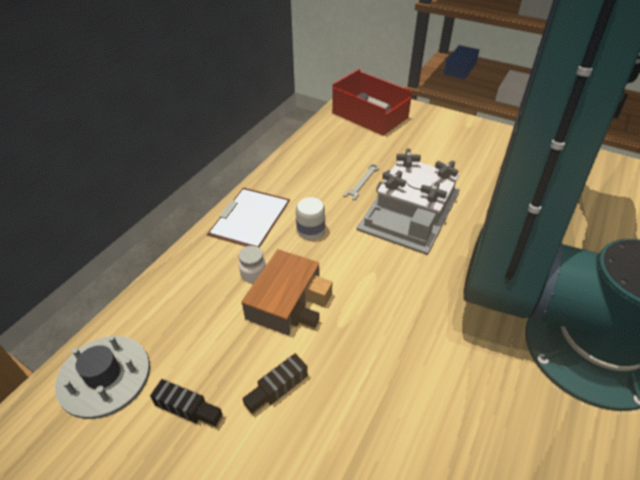

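The top view (image up = +x, left = +y) shows the rack at (278,224). The cassette nose sticks out at (267,262), and it is the right-most of the three cassette-like things. The carton is at (300,257), the canister at (380,198) and the jar at (292,180). The unit is at (470,285), with its bay on the left half and the hood at (431,313), and the four nuts are clear. Next I measure them.

```bash
cat >> h.py <<'E'
def rect(P):
    (c,s,a)=cv2.minAreaRect((P[:,:2]*1000).astype(np.float32)); return np.round(c,1),np.round(s,1),round(a,2)
E
python3 - <<'E'
from h import *
f=dict(np.load('f_top.npz'));p=cloud(f)
def roi(u0,u1,v0,v1,z0,z1):
    q=p[v0:v1,u0:u1].reshape(-1,3);q=q[(q[:,2]>z0)&(q[:,2]<z1)];return q
for n,r in dict(bench=(300,340,290,330,-.05,.05),rack=(230,325,190,258,.062,.075),nose=(255,280,245,275,.025,.05),carton=(284,318,240,272,.04,.055),canister=(355,405,170,225,.08,.1),jar=(275,310,160,197,.062,.08),base=(395,545,230,335,.006,.018),cover=(450,540,235,330,.062,.076),hood=(400,450,295,335,.07,.09),wrench=(440,530,195,225,.003,.03),
 na=(455,490,238,275,.095,.12),nb=(508,542,240,275,.095,.12),nc=(508,545,290,325,.095,.12),nd=(458,495,293,328,.095,.12)).items():
    q=roi(*r);print(n,len(q),rect(q),'zmed',round(np.median(q[:,2]),4), 'mean',q[:,:2].mean(0).round(4))
E
```

```text
bench 1592 (array([453.3, 123.6]), array([91.9, 91.6]), 89.39) zmed 0.0009 mean [0.4535 0.1235]
rack 3684 (array([650.4, 215.5]), array([110.6, 172. ]), 5.94) zmed 0.0691 mean [0.6496 0.2153]
nose 290 (array([568.6, 243.1]), array([48.9, 39.2]), 7.31) zmed 0.038 mean [0.5701 0.2432]
carton 374 (array([578.7, 168.7]), array([44.6, 43.7]), 4.11) zmed 0.0491 mean [0.5784 0.1686]
canister 820 (array([711.1, -14.8]), array([71.7, 72. ]), 82.02) zmed 0.0886 mean [ 0.7102 -0.0149]
jar 488 (array([744.6, 180.5]), array([80.3, 55.6]), 14.04) zmed 0.0712 mean [0.7559 0.1831]
base 2306 (array([ 514.8, -227.5]), array([347.7, 242.6]), 89.39) zmed 0.0126 mean [ 0.5136 -0.1619]
cover 4346 (array([ 513.4, -268.3]), array([176., 178.]), 1.66) zmed 0.0691 mean [ 0.5128 -0.2641]
hood 554 (array([ 448.8, -124.8]), array([48.3, 54.1]), 1.78) zmed 0.0808 mean [ 0.4492 -0.1242]
wrench 1115 (array([ 684.6, -269.1]), array([211.6,  69.5]), 89.3) zmed 0.0062 mean [ 0.6832 -0.267 ]
na 385 (array([ 566.3, -210.8]), array([54.8, 55.3]), 37.08) zmed 0.1041 mean [ 0.5668 -0.2102]
nb 398 (array([ 569.3, -320.5]), array([54.3, 53.8]), 69.08) zmed 0.1048 mean [ 0.5697 -0.3193]
nc 401 (array([ 460.5, -324.3]), array([53.7, 54.6]), 29.04) zmed 0.1044 mean [ 0.4602 -0.3229]
nd 390 (array([ 457.1, -214. ]), array([53.8, 55.3]), 49.88) zmed 0.1039 mean [ 0.4566 -0.2135]
```

Request:
jog_arm([
  [0.03,0.03,0.01,0,0,8,0.085],
  [0.065,0.065,0.025,0,0,16,0.085],
  [0.1,0.1,0.04,0,0,24,0.085],
  [0.135,0.135,0.055,0,0,32,0.085],
  [0.17,0.175,0.07,0,0,40,0.085],
  [0.205,0.21,0.085,0,0,48,0.085],
  [0.24,0.25,0.1,0,0,56,0.085],
  [0.27,0.284,0.1,0,0,64,0.085],
])

```text
time: 0.9
ee_pos: [0.4116, -0.2272, 0.3315]
orientation: [0.001, 0.762, 0.648, 0.0]
contact_force: [0.9, -1.1, -1.1]
finger_gap: 0.0851
gripper_force: 0.0
```

Request:
jog_arm([
  [0,0,0,0,0,8,0.085],
  [0,0,0,0,0,16,0.085],
  [0,0,0,0,0,24,0.085],
  [0,0,0,0,0,32,0.085],
  [0,0,0,0,0,40,0.085],
  [0,0,0,0,0,48,0.085],
  [0,0,0,0,0,56,0.085],
  [0,0,0,0,0,64,0.085],
])

```text
time: 1.7
ee_pos: [0.4104, -0.2286, 0.3301]
orientation: [-0.0, 0.303, 0.953, 0.0]
contact_force: [-0.7, -0.2, -0.2]
finger_gap: 0.0847
gripper_force: 0.0
```

```bash
cat >> h.py <<'E'
def st():
    s=env.read_state();from scipy.spatial.transform import Rotation as R
    w,x,y,z=s['orientation'];m=R.from_quat([x,y,z,w]).as_matrix()
    print('t',round(s['time'],2),'tcp',s['ee_pos'].round(4),'yaw',np.degrees(np.arctan2(m[1,0],m[0,0])).round(2),'zax',m[:,2].round(3),'j',s['joints'].round(2),'F',s['contact_force'].round(1),'gap',round(s['finger_gap'],4),'gf',round(s['gripper_force'],1))
E
python3 - <<'E'
from h import *
st();f=grab('wrist','w1.png');print(np.round(f['pose'],3).tolist(),f['vfov'])
E
```

```text
t 1.7 tcp [ 0.4104 -0.2286  0.3301] yaw 144.76 zax [-0.001  0.    -1.   ] j [-0.68  0.16  0.08  1.49 -0.   -0.07] F [-0.7 -0.2 -0.2] gap 0.0847 gf 0.0
[[0.576, 0.779, 0.248, 0.347], [0.817, -0.549, -0.174, -0.186], [0.0, 0.303, -0.953, 0.473], [0.0, 0.0, 0.0, 1.0]] 68.99960161053608
```

View pics/w1.png

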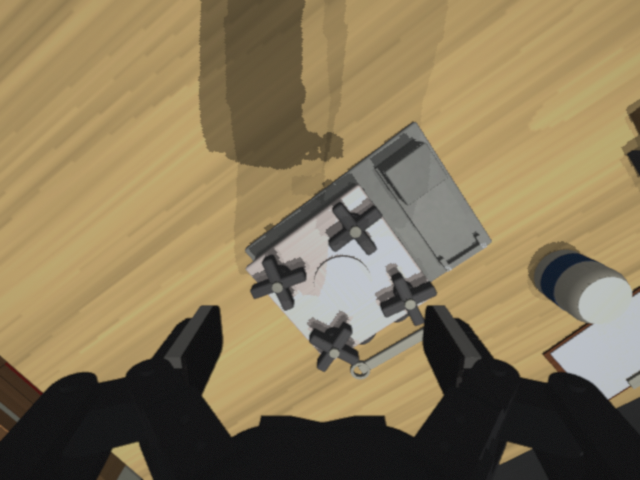

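The wrist view shows the whole unit. The bay runs from the hood at (400,165) to the tail wall with lips at (470,250). The nuts are at (350,230), (407,290), (335,340) and (275,285). I'll check the bay profile in the unit frame.

```bash
python3 - <<'E'
from h import *
p=cloud(dict(np.load('f_wrist.npz'))).reshape(-1,3);t=cloud(dict(np.load('f_top.npz'))).reshape(-1,3)
a=np.radians(1.7);R=np.array([[np.cos(a),-np.sin(a)],[np.sin(a),np.cos(a)]])
for nm,P in(('w',p),('t',t)):
    P=P[np.isfinite(P[:,0])];q=np.c_[(P[:,:2]-[.5090,-.1225])@R,P[:,2]]*1000
    print(nm)
    for yr in((-8,8),(-22,-16),(16,22)):
        s=q[(q[:,1]>yr[0])&(q[:,1]<yr[1])]
        print(yr,[(x,int(np.median(s[(s[:,0]>=x)&(s[:,0]<x+4)][:,2])) if ((s[:,0]>=x)&(s[:,0]<x+4)).any() else None) for x in range(-104,112,4)])
    s=q[(abs(q[:,0])<90)&(q[:,0]>0)&(q[:,0]<50)]
    print('y',[(y,int(np.median(s[(s[:,1]>=y)&(s[:,1]<y+4)][:,2])) if ((s[:,1]>=y)&(s[:,1]<y+4)).any() else None) for y in range(-64,60,4)])
    h=q[(q[:,2]>75)&(q[:,2]<85)&(abs(q[:,1])<40)&(q[:,0]<-20)];print('hood',rect(h/1000),h[:,0].min(),h[:,0].max())
    # base underside extents and nut cover
    c=q[(q[:,2]>63)&(q[:,2]<73)&(q[:,1]<-50)];print('cover',rect(c/1000))
    for i,(x,y) in dict(a=(55,-90),b=(55,-200),c=(-55,-200),d=(-55,-90)).items():
        n=q[(np.hypot(q[:,0]-x,q[:,1]-y)<42)&(q[:,2]>96)&(q[:,2]<112)]
        m=np.hypot(n[:,0]-x,n[:,1]-y)>16
        c0=np.array([x,y]); th=np.arctan2(n[m,1]-y,n[m,0]-x)
        st=n[n[:,2]>105.5]
        print(i,'centre',np.round(rect(n/1000)[0],1),'stud',st.mean(0).round(1) if len(st) else None,'ang',np.degrees(np.angle(np.exp(4j*th).mean())/4).round(1),len(n),n[:,2].mean().round(1))
E
```

```text
w
(-8, 8) [(-104, 10), (-100, 12), (-96, 12), (-92, 12), (-88, 57), (-84, 80), (-80, 80), (-76, 80), (-72, 80), (-68, 80), (-64, 80), (-60, 80), (-56, 80), (-52, 80), (-48, 80), (-44, 80), (-40, 79), (-36, None), (-32, None), (-28, None), (-24, 30), (-20, 30), (-16, 30), (-12, 30), (-8, 30), (-4, 30), (0, 30), (4, 30), (8, 30), (12, 30), (16, 30), (20, 30), (24, 30), (28, 30), (32, 30), (36, 30), (40, 30), (44, 30), (48, 30), (52, 29), (56, 30), (60, 30), (64, 29), (68, 29), (72, 37), (76, 40), (80, 39), (84, None), (88, None), (92, None), (96, None), (100, 0), (104, 0), (108, 0)]
(-22, -16) [(-104, 10), (-100, 12), (-96, 12), (-92, 12), (-88, 59), (-84, 80), (-80, 80), (-76, 80), (-72, 79), (-68, 80), (-64, 80), (-60, 80), (-56, 80), (-52, 80), (-48, 80), (-44, 80), (-40, 78), (-36, None), (-32, None), (-28, None), (-24, 30), (-20, 29), (-16, 29), (-12, 30), (-8, 29), (-4, 30), (0, 30), (4, 30), (8, 30), (12, 30), (16, 30), (20, 30), (24, 30), (28, 29), (32, 30), (36, 29), (40, 30), (44, 30), (48, 30), (52, 30), (56, 29), (60, 30), (64, 29), (68, 30), (72, 38), (76, 40), (80, 39), (
[... 3200 characters left out ...]
2), (-44, 12), (-40, 12), (-36, 12), (-32, 30), (-28, 30), (-24, 31), (-20, 30), (-16, 31), (-12, 31), (-8, 31), (-4, 31), (0, 31), (4, 30), (8, 30), (12, 31), (16, 31), (20, 30), (24, 30), (28, 16), (32, 13), (36, 12), (40, 12), (44, 1), (48, 0), (52, 0), (56, 0)]
hood (array([-60. ,  -0.5]), array([54. , 48.2]), 89.39) -84.39841981528168 -36.15231197656553
cover (array([ 134.1, -304.2]), array([245.8, 658.8]), 40.22)
a centre [ 54.6 -90. ] stud [ 55.  -89.6 107.4] ang -9.7 378 104.2
b centre [  54.4 -199.7] stud [  54.1 -200.9  107.4] ang 21.6 385 104.7
c centre [ -54.5 -200.3] stud [ -53.1 -199.9  107.4] ang -15.9 389 104.3
d centre [-54.5 -90. ] stud [-52.5 -89.7 107.4] ang 2.2 384 103.8
```

Request:
jog_arm([
  [0.005,0.048,0,0,0,6,0.085],
  [0.01,0.096,0,0,0,12,0.085],
  [0.015,0.144,0,0,0,18,0.085],
  [0.02,0.192,0,0,0,24,0.085],
  [0.025,0.24,-0.01,0,0,30,0.085],
  [0.03,0.288,-0.02,0,0,36,0.07],
  [0.04,0.335,-0.03,0,0,41,0.05],
  [0.05,0.382,-0.04,0,0,41.3,0.05],
])

```text
time: 2.55
ee_pos: [0.4602, 0.1555, 0.29]
orientation: [0.0, -0.05, 0.999, -0.0]
contact_force: [1.8, -0.2, 0.1]
finger_gap: 0.05
gripper_force: 0.0
```

Request:
jog_arm([
  [0.01,0.04,-0.02,0,0,0,0.05],
  [0.02,0.08,-0.04,0,0,0,0.05],
  [0.025,0.08,-0.06,0,0,0,0.05],
  [0.025,0.08,-0.06,0,0,0,0.05],
  [0.025,0.08,-0.06,0,0,0,0.05],
  [0.025,0.08,-0.06,0,0,0,0.05],
  [0.025,0.08,-0.06,0,0,0,0.05],
  [0.025,0.08,-0.06,0,0,0,0.05],
])

```text
time: 3.35
ee_pos: [0.4857, 0.233, 0.2312]
orientation: [0.001, -0.049, 0.999, 0.0]
contact_force: [-0.2, 0.7, -0.4]
finger_gap: 0.0501
gripper_force: 0.0
```

```bash
python3 - <<'E'
from h import *
st();f=grab('wrist','w2.png')
E
```

```text
t 3.35 tcp [0.4857 0.233  0.2312] yaw -174.33 zax [ 0.001  0.    -1.   ] j [ 0.3   0.29 -0.02  1.27 -0.    0.2 ] F [-0.2  0.7 -0.4] gap 0.0501 gf 0.0
```

View pics/w2.png

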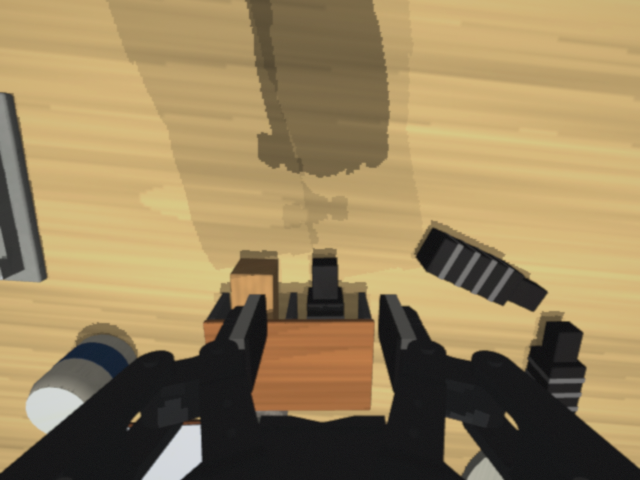

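The nose is at (325,280) between the open fingers, with body showing at (325,305). The carton is at (255,285), left of it. Next I measure the nose axis.

```bash
python3 - <<'E'
from h import *
p=cloud(dict(np.load('f_wrist.npz')))
q=p[240:325,295:365].reshape(-1,3)
n=q[(q[:,2]>.031)&(q[:,2]<.0395)];b=q[(q[:,2]>.0405)&(q[:,2]<.05)]
for s in(n,b):print(len(s),rect(s),s.min(0).round(4),s.max(0).round(4),np.median(s[:,2]).round(4))
c=p[240:325,225:285].reshape(-1,3);c=c[(c[:,2]>.044)&(c[:,2]<.053)];print('carton',rect(c),c.min(0),c.max(0))
r=p[300:420,200:380].reshape(-1,3);r=r[(r[:,2]>.063)&(r[:,2]<.073)];print('rack',rect(r))
E
```

```text
1065 (array([571.1, 247.9]), array([62.1, 75.3]), 5.07) [0.5398 0.2121 0.0311] [0.6054 0.2868 0.0395] 0.036
639 (array([588.5, 255.6]), array([18.8, 60.8]), 6.8) [0.5789 0.2248 0.0406] [0.6001 0.2858 0.0492] 0.0441
carton (array([578.6, 167.2]), array([50.6, 44.2]), 3.29) [0.55218078 0.14442168 0.04404523] [0.60292008 0.19059451 0.05031703]
rack (array([646.9, 213.6]), array([111.4, 172.5]), 5.77)
```

```bash
python3 - <<'E'
from h import *
p=cloud(dict(np.load('f_wrist.npz')))
q=p[240:318,290:350].reshape(-1,3)
a=np.radians(5.8);R=np.array([[np.cos(a),-np.sin(a)],[np.sin(a),np.cos(a)]])
q=q[np.isfinite(q[:,0])]
l=(q[:,:2]-[.5425,.203])@R*1000; z=q[:,2]*1000
for lo,hi in((30.5,39),(40.5,48)):
    m=(z>lo)&(z<hi)&(abs(l[:,1]-42)<25)&(l[:,0]<50);s=l[m]
    print(len(s))
    for x in range(-10,56,4):
        t=s[(s[:,0]>=x)&(s[:,0]<x+4)]
        if len(t)>3: print(x,len(t),t.min(0).round(1),t.max(0).round(1))
E
```

```text
1020
2 130 [ 2.  22.9] [ 6.  49.2]
6 88 [ 6. 23.] [10.  49.2]
10 97 [10. 23.] [14.  49.2]
14 87 [14.  22.9] [18.  49.2]
18 93 [18.  22.9] [21.9 49.3]
22 89 [22.  22.8] [26.  49.3]
26 88 [26.  22.8] [30.  49.4]
30 87 [30.  22.7] [34.  49.5]
34 93 [34.1 22.7] [38.  49.4]
38 84 [38.  22.6] [42.  54.7]
42 83 [42.  17.1] [43.8 56.2]
290
38 5 [41.6 29.2] [42.  52.4]
42 163 [42.1 17.6] [45.9 55.7]
46 122 [46.1 17.5] [50.  55.6]
```

Request:
jog_arm([
  [0.039,0.0045,-0.02,0,0,0,0.05],
  [0.078,0.009,-0.06,0,0,0,0.05],
  [0.078,0.009,-0.1,0,0,0,0.05],
  [0.078,0.009,-0.14,0,0,0,0.05],
  [0.078,0.009,-0.175,0,0,0,0.05],
  [0.078,0.009,-0.2,0,0,0,0.05],
  [0.078,0.009,-0.215,0,0,0,0.05],
  [0.078,0.009,-0.222,0,0,0,0.05],
], newtons=50)

```text
time: 4.2
ee_pos: [0.5629, 0.242, 0.0071]
orientation: [-0.001, -0.05, 0.999, -0.0]
contact_force: [-0.1, -0.6, 0.6]
finger_gap: 0.0498
gripper_force: 0.0
```

Request:
jog_arm([
  [0,0,0,0,0,0,0.05],
  [0,0,0,0,0,0,0.02],
  [0,0,0,0,0,0,0.02],
  [0,0,0,0,0,0,0.02],
  [0,0,0,0,0,0,0.02],
  [0,0,0,0,0,0,0.02],
  [0,0,0,0,0,0,0.02],
  [0,0,0,0,0,0,0.02],
])

```text
time: 5.0
ee_pos: [0.5642, 0.2426, 0.0096]
orientation: [0.001, -0.05, 0.999, 0.0]
contact_force: [-0.7, -0.1, 7.1]
finger_gap: 0.0273
gripper_force: 49.3
```

Request:
jog_arm([
  [-0.005,-0.0005,0.003,0,0,0,0.02],
  [-0.02,-0.002,0.003,0,0,0,0.02],
  [-0.04,-0.004,0.003,0,0,0,0.02],
  [-0.06,-0.006,0.003,0,0,0,0.02],
  [-0.08,-0.008,0.003,0,0,0,0.02],
  [-0.1,-0.01,0.003,0,0,0,0.02],
  [-0.11,-0.011,0.003,0,0,0,0.02],
  [-0.11,-0.011,0.001,0,0,0,0.02],
])

```text
time: 5.8
ee_pos: [0.4526, 0.2313, 0.0098]
orientation: [-0.0, -0.05, 0.999, -0.0]
contact_force: [-0.8, -0.5, -0.1]
finger_gap: 0.0272
gripper_force: 49.2
```

Request:
jog_arm([
  [0,0,0,0,0,0,0.05],
  [0,0,0,0,0,0,0.06],
  [0,0,0.0,0,0,0,0.06],
  [0,0,0.03,0,0,0,0.06],
  [0,0,0.07,0,0,0,0.06],
  [0,0,0.11,0,0,0,0.06],
  [0,0,0.15,0,0,0,0.06],
  [0,0,0.15,0,0,0,0.06],
])

```text
time: 6.6
ee_pos: [0.456, 0.2321, 0.1641]
orientation: [0.004, -0.05, 0.999, 0.001]
contact_force: [1.4, -0.3, -0.2]
finger_gap: 0.0598
gripper_force: 0.0
```

```bash
python3 - <<'E'
from h import *
st();f=grab('wrist','w3.png');p=cloud(f).reshape(-1,3)
p=p[np.isfinite(p[:,0])]
q=p[(abs(p[:,0]-.46)<.14)&(abs(p[:,1]-.235)<.06)]
for lo,hi in((.031,.0395),(.0415,.05)):
    s=q[(q[:,2]>lo)&(q[:,2]<hi)&(q[:,0]<.57)];print(len(s),rect(s),s.min(0).round(4),s.max(0).round(4))
E
```

```text
t 6.6 tcp [0.456  0.2321 0.1641] yaw -174.27 zax [ 0.007  0.002 -1.   ] j [ 0.31  0.27 -0.23  1.07 -0.    0.21] F [ 1.4 -0.3 -0.2] gap 0.0598 gf 0.0
1895 (array([500.7, 218.8]), array([ 46. , 149.4]), 74.39) [0.4289 0.1806 0.031 ] [0.5698 0.2515 0.0394]
5034 (array([519.1, 217.2]), array([96.6, 83. ]), 4.87) [0.4679 0.1799 0.0415] [0.57   0.2622 0.0499]
```

View pics/w3.png

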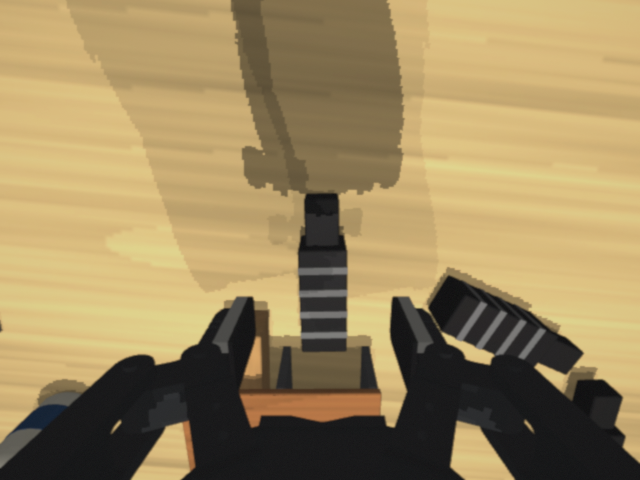

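The cassette is clear of the rack, with the nose tip at (322,200) and the tail at (323,350), in line with the tool. I'll regrip it by the body.

Request:
jog_arm([
  [0.03,0.003,0,0,0,0,0.06],
  [0.058,0.0055,-0.02,0,0,0,0.06],
  [0.058,0.0055,-0.06,0,0,0,0.06],
  [0.058,0.0055,-0.1,0,0,0,0.06],
  [0.058,0.0055,-0.13,0,0,0,0.06],
  [0.058,0.0055,-0.148,0,0,0,0.06],
  [0.058,0.0055,-0.155,0,0,0,0.06],
  [0.058,0.0055,-0.155,0,0,0,0.06],
], newtons=70)

```text
time: 7.45
ee_pos: [0.5109, 0.2366, 0.0032]
orientation: [-0.001, -0.05, 0.999, -0.0]
contact_force: [0.6, -0.2, -0.1]
finger_gap: 0.06
gripper_force: 0.0
```

Request:
jog_arm([
  [0,0,0,0,0,0,0.03],
  [0,0,0,0,0,0,0.03],
  [0,0,0,0,0,0,0.03],
  [0,0,0,0,0,0,0.03],
  [0,0,0,0,0,0,0.03],
  [0,0,0.002,0,0,0,0.03],
  [0,0,0.02,0,0,0,0.03],
  [0,0,0.04,0,0,0,0.03],
])

```text
time: 8.25
ee_pos: [0.5109, 0.2366, 0.0446]
orientation: [-0.001, -0.05, 0.999, -0.0]
contact_force: [-0.4, 0.7, -1.9]
finger_gap: 0.0393
gripper_force: 70.6
```

```bash
python3 -c "
from h import *
st()"
```

```text
t 8.25 tcp [0.5109 0.2366 0.0446] yaw -174.27 zax [-0.001 -0.    -1.   ] j [ 0.29  0.45 -0.3   0.82 -0.    0.19] F [-0.4  0.7 -1.9] gap 0.0393 gf 70.6
```

Request:
jog_arm([
  [0.0,0.0,0.04,0,0,0,0.03],
  [0.0,-0.01,0.08,0,0,-1,0.03],
  [0.01,-0.05,0.1,0,0,-2,0.03],
  [0.02,-0.095,0.11,0,0,-3,0.03],
  [0.03,-0.14,0.11,0,0,-4,0.03],
  [0.04,-0.185,0.11,0,0,-4,0.03],
  [0.05,-0.23,0.11,0,0,-4,0.03],
  [0.058,-0.275,0.11,0,0,-4,0.03],
])

```text
time: 9.05
ee_pos: [0.5696, -0.0401, 0.1547]
orientation: [0.0, -0.015, 1.0, -0.0]
contact_force: [1.2, 0.9, -2.4]
finger_gap: 0.0395
gripper_force: 70.9
```

Request:
jog_arm([
  [0.0,-0.04,0,0,0,0,0.03],
  [0.0,-0.07,0,0,0,0,0.03],
  [0.0,-0.084,0,0,0,0,0.03],
  [0.0,-0.084,0,0,0,0,0.03],
  [0.0,-0.084,0,0,0,0,0.03],
  [0.0,-0.084,0,0,0,0,0.03],
  [0.0,-0.084,0,0,0,0,0.03],
  [0.0,-0.084,0,0,0,0,0.03],
])

```text
time: 9.85
ee_pos: [0.5695, -0.1213, 0.1544]
orientation: [0.0, -0.016, 1.0, 0.0]
contact_force: [0.9, 0.5, -2.4]
finger_gap: 0.0392
gripper_force: 71.0
```

```bash
python3 - <<'E'
from h import *
st();f=grab('wrist','w4.png');grab('top','t4.png');grab('side','s4.png')
p=cloud(f).reshape(-1,3);p=p[np.isfinite(p[:,0])]
tcp=env.read_state()['ee_pos']
a=np.radians(1.7);R=np.array([[np.cos(a),-np.sin(a)],[np.sin(a),np.cos(a)]])
l=np.c_[(p[:,:2]-tcp[:2])@R,p[:,2]-tcp[2]]*1000
print('in tool frame')
for z0 in range(-12,56,3):
    m=(abs(l[:,1])<24)&(l[:,0]<-15)&(l[:,0]>-130)&(abs(l[:,2]-z0-1.5)<1.5)
    s=l[m]
    if len(s)>5:print(z0,len(s),np.percentile(s,2,axis=0).round(1),np.percentile(s,98,axis=0).round(1))
q=np.c_[(p[:,:2]-[.515,-.124])@R,p[:,2]]*1000
h=q[(q[:,2]>76)&(q[:,2]<84)&(abs(q[:,1])<40)&(q[:,0]<-20)&(q[:,0]>-110)];print('hood',rect(h/1000) if len(h) else None)
E
```

```text
t 9.85 tcp [ 0.5695 -0.1213  0.1544] yaw -178.21 zax [ 0.  0. -1.] j [-0.35  0.39 -0.06  1.11  0.   -0.38] F [ 0.9  0.5 -2.4] gap 0.0392 gf 71.0
in tool frame
-3 10 [-42.4 -20.8  -2.9] [-41.4  17.4  -0.2]
0 17 [-42.5 -20.9   0. ] [-41.5  17.3   2.7]
3 19 [-42.6 -21.1   3.2] [-41.3  17.4   5.8]
6 24 [-42.4 -21.    6.2] [-41.3  17.3   8.9]
9 27 [-42.5 -20.9   9.1] [-41.4  17.3  11.9]
12 38 [-42.4 -20.9  12.1] [-41.4  17.3  15. ]
15 36 [-42.5 -20.6  15.1] [-41.4  17.3  17.9]
18 53 [-42.4 -20.9  18.1] [-41.3  17.5  20.8]
21 57 [-42.5 -20.7  21.2] [-41.5  17.   23.9]
24 71 [-42.5 -20.7  24.2] [-41.5  17.1  26.9]
27 1514 [-82.  -17.1  27.8] [-41.7  13.2  30. ]
30 9638 [-80.8 -15.   30.1] [-42.1  10.9  32.3]
33 330 [-42.5 -20.1  33. ] [-41.4  16.6  36. ]
36 6012 [-42.1 -20.9  36.7] [-15.6  17.5  39. ]
39 3434 [-40.7 -20.   39. ] [-15.7  16.7  40.2]
hood (array([-67.6,  -1.2]), array([45.3, 54.3]), 0.23)
```

View pics/w4.png

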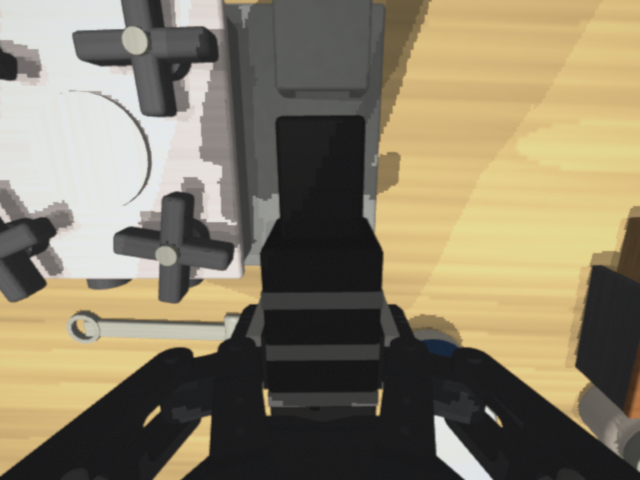

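Request:
jog_arm([
  [-0.001,0,0,0.1,-5,0,0.03],
  [-0.004,-0.0005,-0.01,0.3,-10,0,0.03],
  [-0.004,-0.0005,-0.04,0.3,-10,0,0.03],
  [-0.004,-0.0005,-0.065,0.3,-10,0,0.03],
  [-0.004,-0.0005,-0.085,0.3,-10,0,0.03],
  [-0.004,-0.0005,-0.098,0.3,-10,0,0.03],
  [-0.004,-0.0005,-0.105,0.3,-10,0,0.03],
  [-0.004,-0.0005,-0.105,0.3,-10,0,0.03],
])

```text
time: 10.8
ee_pos: [0.5651, -0.1225, 0.0487]
orientation: [0.087, -0.015, 0.996, 0.002]
contact_force: [-0.3, 0.1, -0.8]
finger_gap: 0.0392
gripper_force: 70.9
```

Request:
jog_arm([
  [-0.003,0,0,0,0,0,0.03],
  [-0.008,0,0,0,0,0,0.03],
  [-0.013,0,0,0,0,0,0.03],
  [-0.018,-0.0005,-0.001,0,0,0,0.03],
  [-0.022,-0.0005,-0.002,0,0,0,0.03],
  [-0.025,-0.0005,-0.003,0,0,0,0.03],
  [-0.027,-0.001,-0.004,0,0,0,0.03],
  [-0.027,-0.001,-0.004,0,0,0,0.03],
])

```text
time: 11.6
ee_pos: [0.5382, -0.1237, 0.0452]
orientation: [0.087, -0.015, 0.996, 0.001]
contact_force: [-0.1, 0.6, -2.8]
finger_gap: 0.0393
gripper_force: 70.9
```

```bash
python3 - <<'E'
from h import *
st();f=grab('side');p=f['color'][130:260,340:480];cv2.imwrite('pics/s5.png',cv2.resize(p[:,:,::-1],None,fx=4,fy=4,interpolation=cv2.INTER_CUBIC))
E
```

```text
t 11.6 tcp [ 0.5382 -0.1237  0.0452] yaw -178.28 zax [ 0.173  0.005 -0.985] j [-0.41  0.34 -0.51  0.56  0.07 -0.44] F [-0.1  0.6 -2.8] gap 0.0393 gf 70.9
```

Request:
jog_arm([
  [-0.002,0,0,0,0,0,0.03],
  [-0.004,0,0,0,0,0,0.03],
  [-0.006,0,-0.001,0,0,0,0.03],
  [-0.008,0,-0.001,0,0,0,0.03],
  [-0.009,0,-0.001,0,0,0,0.03],
  [-0.01,0,-0.001,0,0,0,0.03],
  [-0.01,0,-0.001,0,0,0,0.03],
  [-0.01,0,-0.001,0,0,0,0.03],
])

```text
time: 12.45
ee_pos: [0.5301, -0.1239, 0.0452]
orientation: [0.089, -0.015, 0.996, 0.001]
contact_force: [8.7, 1.0, -0.2]
finger_gap: 0.0395
gripper_force: 71.0
```

```bash
python3 - <<'E'
from h import *
st()
E
```

```text
t 12.45 tcp [ 0.5301 -0.1239  0.0452] yaw -178.25 zax [ 0.177  0.005 -0.984] j [-0.42  0.33 -0.53  0.55  0.08 -0.44] F [ 8.7  1.  -0.2] gap 0.0395 gf 71.0
```

Request:
jog_arm([
  [-0.001,0,0,0,0,0,0.03],
  [-0.002,0,-0.001,0,0,0,0.03],
  [-0.003,0,-0.001,0,0,0,0.03],
  [-0.004,0,-0.002,0,0,0,0.03],
  [-0.005,0,-0.002,0,0,0,0.03],
  [-0.005,0,-0.002,0,0,0,0.03],
  [-0.005,0,-0.002,0,0,0,0.03],
  [-0.005,0,-0.002,0,0,0,0.03],
])

```text
time: 13.25
ee_pos: [0.5263, -0.1243, 0.044]
orientation: [0.09, -0.015, 0.996, 0.001]
contact_force: [10.4, 2.0, 6.2]
finger_gap: 0.0396
gripper_force: 71.7
```

```bash
python3 - <<'E'
from h import *
st();f=grab('side');p=f['color'][130:260,340:480];cv2.imwrite('pics/s6.png',cv2.resize(p[:,:,::-1],None,fx=4,fy=4,interpolation=cv2.INTER_CUBIC))
E
```

```text
t 13.25 tcp [ 0.5263 -0.1243  0.044 ] yaw -178.23 zax [ 0.179  0.004 -0.984] j [-0.42  0.32 -0.54  0.54  0.08 -0.45] F [10.4  2.   6.2] gap 0.0396 gf 71.7
```

View pics/s6.png

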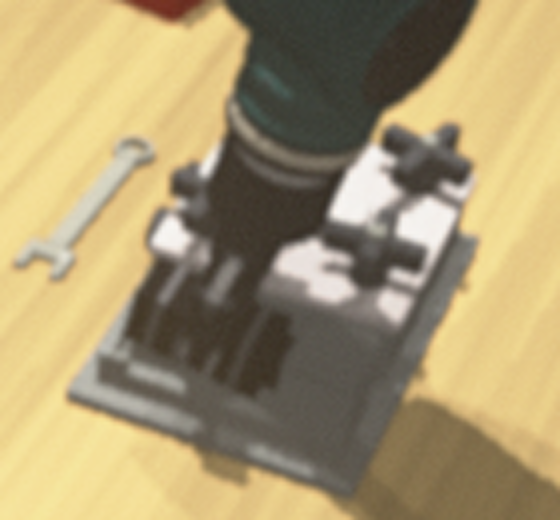

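Request:
jog_arm([
  [-0.002,0,-0.001,-0.05,1.5,0,0.03],
  [-0.003,0,-0.002,-0.1,3,0,0.03],
  [-0.004,0,-0.0035,-0.1,5,0,0.03],
  [-0.0045,0,-0.005,-0.2,6.5,0,0.03],
  [-0.0055,0,-0.006,-0.25,8,0,0.03],
  [-0.006,0,-0.0075,-0.3,10,0,0.03],
  [-0.006,0,-0.0075,-0.3,10,0,0.03],
  [-0.006,0,-0.0075,-0.3,10,0,0.03],
])

```text
time: 14.1
ee_pos: [0.5208, -0.1243, 0.0358]
orientation: [0.003, -0.015, 1.0, -0.0]
contact_force: [12.8, 0.7, -1.2]
finger_gap: 0.0396
gripper_force: 72.5
```

```bash
python3 - <<'E'
from h import *
st();f=grab('wrist','w7.png')
p=cloud(f).reshape(-1,3);p=p[np.isfinite(p[:,0])]
a=np.radians(1.7);R=np.array([[np.cos(a),-np.sin(a)],[np.sin(a),np.cos(a)]])
q=np.c_[(p[:,:2]-[.515,-.124])@R,p[:,2]]*1000
s=q[(abs(q[:,1])<18)&(q[:,0]>-30)&(q[:,0]<60)&(q[:,2]>60)&(q[:,2]<90)]
print(len(s));c=np.linalg.lstsq(np.c_[s[:,:2],np.ones(len(s))],s[:,2],rcond=None)[0];print(c, 'xmin',np.percentile(s[:,0],1))
h=q[(q[:,2]>77)&(q[:,2]<84)&(abs(q[:,1])<40)&(q[:,0]<-35)&(q[:,0]>-110)];print('hood',rect(h/1000),h[:,0].max())
E
```

```text
t 14.1 tcp [ 0.5208 -0.1243  0.0358] yaw -178.25 zax [ 0.006 -0.001 -1.   ] j [-0.39  0.41 -0.39  0.76  0.   -0.42] F [12.8  0.7 -1.2] gap 0.0396 gf 72.5
15427
[ 7.05138913e-03 -1.16198354e-03  7.44883439e+01] xmin -29.528164381487063
hood (array([-69.2,  -1.3]), array([47.9, 54.5]), 0.18) -45.297872775792946
```

View pics/w7.png

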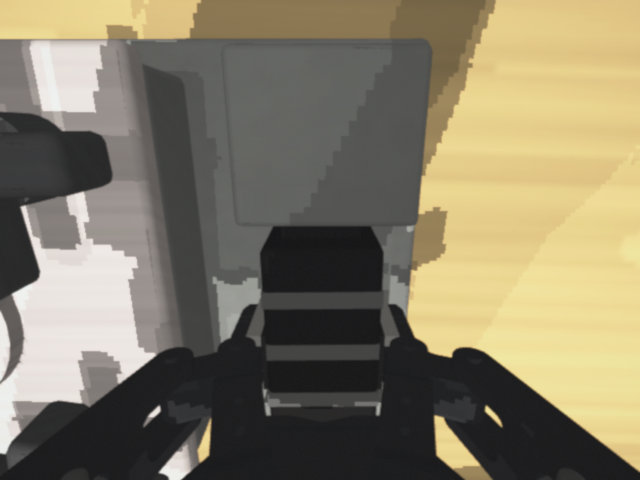

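The cassette is level (top at 74.5 mm, slope 0.4°) with its nose under the hood, and the spring pushes back at 12.8 N. I'll ease it back to the wall and release.

Request:
jog_arm([
  [0.002,0,0,0,0,0,0.03],
  [0.004,0,0,0,0,0,0.03],
  [0.006,0,0,0,0,0,0.03],
  [0.007,0,0,0,0,0,0.03],
  [0.007,0,0,0,0,0,0.03],
  [0.007,0,0,0,0,0,0.055],
  [0.007,0,0,0,0,0,0.06],
  [0.007,0,0.0,0,0,0,0.06],
])

```text
time: 14.95
ee_pos: [0.524, -0.1235, 0.0346]
orientation: [-0.0, -0.015, 1.0, 0.0]
contact_force: [0.5, -0.3, 0.3]
finger_gap: 0.0601
gripper_force: 0.0
```

Request:
jog_arm([
  [0,0,0,0,0,0,0.06],
  [0,0,0.02,0,0,0,0.06],
  [0,0,0.05,0,0,0,0.06],
  [0,0,0.09,0,0,0,0.06],
  [0,0,0.13,0,0,0,0.06],
  [0,0,0.16,0,0,0,0.06],
  [0,0,0.16,0,0,0,0.06],
  [0,0,0.16,0,0,0,0.06],
])

```text
time: 15.75
ee_pos: [0.5245, -0.1237, 0.1949]
orientation: [0.0, -0.015, 1.0, -0.0]
contact_force: [0.3, -0.1, -0.7]
finger_gap: 0.0598
gripper_force: 0.0
```

```bash
python3 - <<'E'
from h import *
st();f=grab('wrist','w8.png')
p=cloud(f).reshape(-1,3);p=p[np.isfinite(p[:,0])]
a=np.radians(1.7);R=np.array([[np.cos(a),-np.sin(a)],[np.sin(a),np.cos(a)]])
q=np.c_[(p[:,:2]-[.515,-.124])@R,p[:,2]]*1000
s=q[(abs(q[:,1])<26)&(q[:,0]>-40)&(q[:,0]<80)&(q[:,2]>68)&(q[:,2]<78)]
c=np.linalg.lstsq(np.c_[s[:,:2],np.ones(len(s))],s[:,2],rcond=None)[0];print(len(s),c, rect(s/1000),np.percentile(s,1,axis=0),np.percentile(s,99,axis=0))
h=q[(q[:,2]>77.5)&(q[:,2]<84)&(abs(q[:,1])<40)&(q[:,0]<-35)&(q[:,0]>-110)];print('hood',rect(h/1000),h[:,0].max())
o=np.array([-3,-147.3+1.5])
for i,(x,y) in dict(a=(47,-90),b=(47,-200),c=(-63,-200),d=(-63,-90)).items():
    n=q[(np.hypot(q[:,0]-x,q[:,1]-y)<46)&(q[:,2]>97)&(q[:,2]<112)];S=n[n[:,2]>105.8]
    if len(S)>10:
        m0=S.mean(0);d=n[:,:2]-m0[:2];m=np.hypot(*d.T)>12;th=np.arctan2(d[m,1],d[m,0]);r=np.r_[.515,-.124]+R@m0[:2]/1000
        print(i,'stud world',r.round(4),'ang',np.degrees(np.angle(np.exp(4j*th).mean())/4).round(1),len(n))
E
```

```text
t 15.75 tcp [ 0.5245 -0.1237  0.1949] yaw -178.27 zax [ 0.001 -0.    -1.   ] j [-0.38  0.3  -0.1   1.18 -0.   -0.41] F [ 0.3 -0.1 -0.7] gap 0.0598 gf 0.0
5800 [5.24267999e-03 3.06724420e-03 7.42982427e+01] (array([15.9, -2.1]), array([100.7,  40.3]), 0.53) [-29.16985368 -21.69249162  71.95410739] [64.71110538 17.48412464 75.95896623]
hood (array([-69. ,  -1.2]), array([47.8, 54. ]), 0.04) -45.1312043690878
a stud world [ 0.5632 -0.213 ] ang -9.7 2910
b stud world [ 0.5667 -0.3228] ang 22.0 3328
c stud world [ 0.4573 -0.3255] ang -15.4 3963
d stud world [ 0.4537 -0.2167] ang 1.9 4349
```

View pics/w8.png

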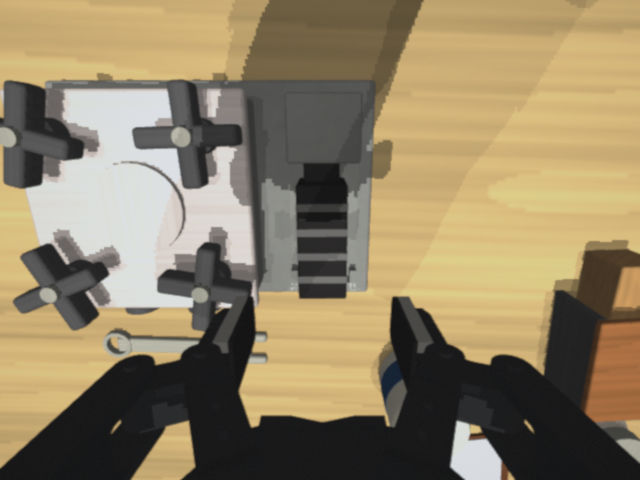

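The cassette is seated: body flat at 74 mm, origin within about 1 mm of the seat as referred to the hood, tail behind the wall at (323,290). Now nut_a.

Request:
jog_arm([
  [0.02,-0.044,0,0,0,-5,0.085],
  [0.0397,-0.0875,0,0,0,-9.7,0.085],
  [0.0397,-0.0875,-0.02,0,0,-9.7,0.085],
  [0.0397,-0.0875,-0.05,0,0,-9.7,0.085],
  [0.0397,-0.0875,-0.08,0,0,-9.7,0.085],
  [0.0397,-0.0875,-0.105,0,0,-9.7,0.085],
  [0.0397,-0.0875,-0.12,0,0,-9.7,0.085],
  [0.0397,-0.0875,-0.128,0,0,-9.7,0.085],
], newtons=60)

```text
time: 16.6
ee_pos: [0.5628, -0.2104, 0.0642]
orientation: [-0.002, 0.069, 0.998, 0.001]
contact_force: [-0.0, -0.1, -0.1]
finger_gap: 0.0848
gripper_force: 0.0
```

Request:
jog_arm([
  [0,0,0,0,0,0,0.085],
  [0,0,0,0,0,0,0.06],
  [0,0,0,0,0,0,0.06],
  [0,0,0,0,0,0,0.06],
  [0,0,0,0,0,0,0.06],
  [0,0,0,0,0,0,0.06],
  [0,0,0,0,0,0,0.06],
  [0,0,0,0,0,0,0.06],
])

```text
time: 17.4
ee_pos: [0.5645, -0.2117, 0.0677]
orientation: [0.001, 0.07, 0.998, -0.001]
contact_force: [-2.7, -3.1, 7.1]
finger_gap: 0.0673
gripper_force: 66.4
```

```bash
python3 - <<'E'
from h import *
st();print(env.read_state()['ft_torque'])
E
```

```text
t 17.4 tcp [ 0.5645 -0.2117  0.0677] yaw 172.02 zax [ 0.001 -0.001 -1.   ] j [-0.49  0.48 -0.16  0.92 -0.   -0.35] F [-2.7 -3.1  7.1] gap 0.0673 gf 66.4
[-0.72396652  0.56498228 -0.08240099]
```

Request:
jog_arm([
  [0,0,0,0,0,-8,0.06],
  [0,0,0,0,0,-16,0.06],
  [0,0,0,0,0,-24,0.06],
  [0,0,0,0,0,-32,0.06],
  [0,0,0,0,0,-40,0.06],
  [0,0,0,0,0,-48,0.06],
  [0,0,0,0,0,-56,0.06],
  [0,0,0,0,0,-64,0.06],
])

```text
time: 18.2
ee_pos: [0.5639, -0.2122, 0.0673]
orientation: [0.001, 0.59, 0.807, -0.001]
contact_force: [-4.1, -7.9, 2.2]
finger_gap: 0.0669
gripper_force: 66.3
```

```bash
python3 - <<'E'
from h import *
st();print(env.read_state()['ft_torque'])
E
```

```text
t 18.2 tcp [ 0.5639 -0.2122  0.0673] yaw 107.68 zax [-0.001 -0.003 -1.   ] j [-0.49  0.48 -0.16  0.92 -0.    0.77] F [-4.1 -7.9  2.2] gap 0.0669 gf 66.3
[-1.88671304  1.47441769  0.23440231]
```

Request:
jog_arm([
  [0,0,0,0,0,-8,0.06],
  [0,0,0,0,0,-16,0.06],
  [0,0,0,0,0,-24,0.06],
  [0,0,0,0,0,-32,0.06],
  [0,0,0,0,0,-40,0.06],
  [0,0,0,0,0,-48,0.06],
  [0,0,0,0,0,-56,0.06],
  [0,0,0,0,0,-64,0.06],
])

```text
time: 19.0
ee_pos: [0.5635, -0.2119, 0.0665]
orientation: [0.0, 0.928, 0.372, -0.001]
contact_force: [-4.7, -6.5, -6.2]
finger_gap: 0.067
gripper_force: 68.5
```

Request:
jog_arm([
  [0,0,0,0,0,-8,0.06],
  [0,0,0,0,0,-16,0.06],
  [0,0,0,0,0,-24,0.06],
  [0,0,0,0,0,-32,0.06],
  [0,0,0,0,0,-38,0.06],
  [0,0,0,0,0,-42,0.06],
  [0,0,0,0,0,-44,0.06],
  [0,0,0,0,0,-45,0.06],
])

```text
time: 19.8
ee_pos: [0.5647, -0.2118, 0.0667]
orientation: [0.001, 1.0, -0.008, 0.0]
contact_force: [5.4, -10.3, -9.6]
finger_gap: 0.0672
gripper_force: 69.2
```

```bash
python3 - <<'E'
from h import *
st();print(env.read_state()['ft_torque'])
E
```

```text
t 19.8 tcp [ 0.5647 -0.2118  0.0667] yaw -0.87 zax [ 0.001 -0.002 -1.   ] j [-0.49  0.49 -0.16  0.92 -0.    2.66] F [  5.4 -10.3  -9.6] gap 0.0672 gf 69.2
[-2.91043443 -0.82842819  3.38742357]
```

Request:
jog_arm([
  [0,0,0,0,0,2,0.085],
  [0,0,0,0,0,2,0.085],
  [0,0,0,0,0,2,0.085],
  [0,0,0.03,0,0,2,0.085],
  [0,0,0.07,0,0,2,0.085],
  [-0.01,-0.01,0.11,0,0,9,0.085],
  [-0.035,-0.04,0.12,0,0,17,0.085],
  [-0.065,-0.07,0.12,0,0,25,0.085],
])

```text
time: 20.6
ee_pos: [0.4998, -0.282, 0.1891]
orientation: [0.001, 0.977, 0.212, 0.001]
contact_force: [-0.8, -0.9, -0.6]
finger_gap: 0.0851
gripper_force: 0.0
```

Request:
jog_arm([
  [-0.02,-0.02,0,0,0,8,0.085],
  [-0.041,-0.042,0,0,0,16,0.085],
  [-0.041,-0.042,0,0,0,24,0.085],
  [-0.041,-0.042,0,0,0,32,0.085],
  [-0.041,-0.042,0,0,0,40,0.085],
  [-0.041,-0.042,0,0,0,48,0.085],
  [-0.041,-0.042,0,0,0,56,0.085],
  [-0.041,-0.042,0,0,0,64,0.085],
])

```text
time: 21.4
ee_pos: [0.4582, -0.323, 0.187]
orientation: [0.0, 0.717, 0.697, 0.0]
contact_force: [0.1, 0.1, 0.5]
finger_gap: 0.0848
gripper_force: 0.0
```

Request:
jog_arm([
  [0,0,0,0,0,8,0.085],
  [0,0,0,0,0,16,0.085],
  [0,0,0,0,0,24,0.085],
  [0,0,0,0,0,32,0.085],
  [0,0,0,0,0,40,0.085],
  [0,0,0,0,0,48,0.085],
  [0,0,0,0,0,56,0.085],
  [0,0,0,0,0,64,0.085],
])

```text
time: 22.2
ee_pos: [0.4582, -0.323, 0.187]
orientation: [0.0, 0.239, 0.971, 0.0]
contact_force: [0.3, -0.4, 0.5]
finger_gap: 0.0848
gripper_force: 0.0
```

```bash
cat > n.py <<'E'
from h import *
st();f=grab('wrist');p=cloud(f).reshape(-1,3);p=p[np.isfinite(p[:,0])]
c={'a':(.5632,-.2130),'b':(.5667,-.3228),'c':(.4573,-.3255),'d':(.4537,-.2167)}
for i,(x,y) in c.items():
    n=p[(np.hypot(p[:,0]-x,p[:,1]-y)<.040)&(p[:,2]>.093)&(p[:,2]<.112)];S=n[n[:,2]>.1050]
    if len(n)<300 or len(S)<10: continue
    m0=S.mean(0);d=n[:,:2]-m0[:2];m=np.hypot(*d.T)>.012;th=np.arctan2(d[m,1],d[m,0])
    print(i,'stud',m0.round(4),'world ang',np.degrees(np.angle(np.exp(4j*th).mean())/4).round(1),len(n),np.median(n[:,2]).round(4))
q=p[(abs(p[:,0]-.53)<.06)&(abs(p[:,1]+.124)<.015)&(p[:,2]>.065)&(p[:,2]<.079)]
if len(q)>500:print('cass',len(q),np.median(q[:,2]))
E
python3 n.py
```

```text
t 22.2 tcp [ 0.4582 -0.323   0.187 ] yaw 152.32 zax [ 0.  0. -1.] j [-0.76  0.34 -0.06  1.17  0.   -0.28] F [ 0.3 -0.4  0.5] gap 0.0848 gf 0.0
a stud [ 0.5628 -0.2138  0.1078] world ang 1.8 3368 0.1005
b stud [ 0.5659 -0.3234  0.1077] world ang 23.7 3007 0.1026
c stud [ 0.4531 -0.33    0.106 ] world ang -14.5 3686 0.1045
d stud [ 0.4533 -0.2178  0.108 ] world ang 3.6 4572 0.1024
cass 5836 0.07438765349848184
```

Request:
jog_arm([
  [0,-0.001,0,0,0,7,0.085],
  [0,-0.001,-0.02,0,0,13.9,0.085],
  [0,-0.001,-0.045,0,0,13.9,0.085],
  [0,-0.001,-0.07,0,0,13.9,0.085],
  [0,-0.001,-0.095,0,0,13.9,0.085],
  [0,-0.001,-0.112,0,0,13.9,0.085],
  [0,-0.001,-0.12,0,0,13.9,0.085],
  [0,-0.001,-0.12,0,0,13.9,0.085],
])

```text
time: 23.05
ee_pos: [0.4579, -0.3238, 0.0663]
orientation: [-0.0, 0.123, 0.992, 0.0]
contact_force: [-0.3, -1.0, 0.8]
finger_gap: 0.085
gripper_force: 0.0
```

Request:
jog_arm([
  [0,0,0,0,0,0,0.06],
  [0,0,0,0,0,0,0.06],
  [0,0,0,0,0,0,0.06],
  [0,0,0,0,0,0,0.06],
  [0,0,0,0,0,0,0.06],
  [0,0,0,0,0,0,0.06],
  [0,0,0,0,0,-6,0.06],
  [0,0,0,0,0,-14,0.06],
])

```text
time: 23.85
ee_pos: [0.4584, -0.325, 0.0679]
orientation: [0.001, 0.245, 0.97, -0.001]
contact_force: [-4.4, -3.5, 4.7]
finger_gap: 0.0669
gripper_force: 65.6
```

```bash
python3 - <<'E'
from h import *
st();print(env.read_state()['ft_torque'])
E
```

```text
t 23.85 tcp [ 0.4584 -0.325   0.0679] yaw 151.67 zax [ 0.001 -0.002 -1.   ] j [-0.76  0.42 -0.27  0.88 -0.   -0.27] F [-4.4 -3.5  4.7] gap 0.0669 gf 65.6
[-0.83417329  0.70254116  0.21079893]
```

Request:
jog_arm([
  [0,0,0,0,0,-8,0.06],
  [0,0,0,0,0,-16,0.06],
  [0,0,0,0,0,-24,0.06],
  [0,0,0,0,0,-32,0.06],
  [0,0,0,0,0,-40,0.06],
  [0,0,0,0,0,-48,0.06],
  [0,0,0,0,0,-56,0.06],
  [0,0,0,0,0,-64,0.06],
])

```text
time: 24.65
ee_pos: [0.4578, -0.3256, 0.0676]
orientation: [0.001, 0.722, 0.692, -0.001]
contact_force: [-9.7, -8.2, -0.5]
finger_gap: 0.0668
gripper_force: 66.7
```

Request:
jog_arm([
  [0,0,0,0,0,-8,0.06],
  [0,0,0,0,0,-16,0.06],
  [0,0,0,0,0,-24,0.06],
  [0,0,0,0,0,-32,0.06],
  [0,0,0,0,0,-40,0.06],
  [0,0,0,0,0,-48,0.06],
  [0,0,0,0,0,-56,0.06],
  [0,0,0,0,0,-64,0.06],
])

```text
time: 25.45
ee_pos: [0.4569, -0.3256, 0.0667]
orientation: [0.001, 0.979, 0.204, -0.002]
contact_force: [-9.1, -10.0, -13.3]
finger_gap: 0.0668
gripper_force: 69.9
```

Request:
jog_arm([
  [0,0,0,0,0,-8,0.06],
  [0,0,0,0,0,-16,0.06],
  [0,0,0,0,0,-20,0.06],
  [0,0,0,0,0,-23,0.06],
  [0,0,0,0,0,-25,0.06],
  [0,0,0,0,0,-26,0.06],
  [0,0,0,0,0,-26,0.06],
  [0,0,0,0,0,-26,0.06],
])

```text
time: 26.25
ee_pos: [0.4565, -0.3244, 0.0665]
orientation: [0.001, 1.0, -0.017, -0.002]
contact_force: [-11.6, -5.1, -6.4]
finger_gap: 0.0669
gripper_force: 68.7
```

```bash
python3 - <<'E'
from h import *
st();print(env.read_state()['ft_torque'])
E
```

```text
t 26.25 tcp [ 0.4565 -0.3244  0.0665] yaw -1.99 zax [-0.004 -0.001 -1.   ] j [-0.76  0.42 -0.27  0.88 -0.    2.41] F [-11.6  -5.1  -6.4] gap 0.0669 gf 68.7
[-1.87852233  2.1313911   2.18636501]
```

Request:
jog_arm([
  [0,0,0,0,0,2,0.085],
  [0,0,0,0,0,2,0.085],
  [0,0,0,0,0,2,0.085],
  [0,0,0.03,0,0,2,0.085],
  [0,0,0.07,0,0,2,0.085],
  [0.01,0,0.11,0,0,9,0.085],
  [0.04,0.001,0.12,0,0,17,0.085],
  [0.075,0.002,0.12,0,0,25,0.085],
])

```text
time: 27.05
ee_pos: [0.5344, -0.3227, 0.1899]
orientation: [0.002, 0.98, 0.201, 0.001]
contact_force: [0.4, -0.4, -0.1]
finger_gap: 0.0851
gripper_force: 0.0
```

Request:
jog_arm([
  [0.02,0,0,0,0,8,0.085],
  [0.0345,0,0,0,0,16,0.085],
  [0.0345,0,0,0,0,24,0.085],
  [0.0345,0,0,0,0,32,0.085],
  [0.0345,0,0,0,0,40,0.085],
  [0.0345,0,0,0,0,48,0.085],
  [0.0345,0,0,0,0,56,0.085],
  [0.0345,0,0,0,0,64,0.085],
])

```text
time: 27.85
ee_pos: [0.5678, -0.322, 0.187]
orientation: [0.0, 0.724, 0.69, 0.0]
contact_force: [-0.1, -0.1, 0.6]
finger_gap: 0.0851
gripper_force: 0.0
```

Request:
jog_arm([
  [0,0,0,0,0,8,0.085],
  [0,0,0,0,0,16,0.085],
  [0,0,0,0,0,24,0.085],
  [0,0,0,0,0,32,0.085],
  [0,0,0,0,0,40,0.085],
  [0,0,0,0,0,48,0.085],
  [0,0,0,0,0,56,0.085],
  [0,0,0,0,0,64,0.085],
])

```text
time: 28.65
ee_pos: [0.5677, -0.322, 0.187]
orientation: [0.0, 0.249, 0.969, 0.0]
contact_force: [-0.6, 0.9, 0.6]
finger_gap: 0.0852
gripper_force: 0.0
```

```bash
python3 n.py
```

```text
t 28.65 tcp [ 0.5677 -0.322   0.187 ] yaw 151.21 zax [ 0.  0. -1.] j [-0.64  0.5   0.21  1.28  0.   -0.14] F [-0.6  0.9  0.6] gap 0.0852 gf 0.0
a stud [ 0.5633 -0.214   0.1081] world ang 1.9 4420 0.1006
b stud [ 0.5663 -0.3237  0.108 ] world ang 23.8 3634 0.1029
c stud [ 0.4575 -0.3269  0.1081] world ang 1.8 5083 0.1018
d stud [ 0.4589 -0.2199  0.1065] world ang -0.7 2861 0.1015
cass 6217 0.07458541725140722
```

Request:
jog_arm([
  [0,0,0,0,0,8,0.085],
  [0,0,0,0,0,16,0.085],
  [0,0,0,0,0,24,0.085],
  [0,0,0,0,0,32,0.085],
  [0,0,0,0,0,40,0.085],
  [0,0,-0.01,0,0,48,0.085],
  [0,0,-0.03,0,0,52.5,0.085],
  [0,0,-0.045,0,0,52.5,0.085],
])

```text
time: 29.5
ee_pos: [0.5677, -0.322, 0.1411]
orientation: [0.0, -0.203, 0.979, 0.0]
contact_force: [-0.3, -0.2, -0.5]
finger_gap: 0.0848
gripper_force: 0.0
```

Request:
jog_arm([
  [0,0,-0.025,0,0,0,0.085],
  [0,0,-0.05,0,0,0,0.085],
  [0,0,-0.067,0,0,0,0.085],
  [0,0,-0.075,0,0,0,0.085],
  [0,0,-0.075,0,0,0,0.085],
  [0,0,-0.075,0,0,0,0.06],
  [0,0,-0.075,0,0,0,0.06],
  [0,0,-0.075,0,0,0,0.06],
])

```text
time: 30.3
ee_pos: [0.5679, -0.3216, 0.0684]
orientation: [0.001, -0.203, 0.979, 0.0]
contact_force: [-4.0, 7.6, 9.1]
finger_gap: 0.067
gripper_force: 64.5
```

Request:
jog_arm([
  [0,0,0,0,0,0,0.06],
  [0,0,0,0,0,0,0.06],
  [0,0,0,0,0,0,0.06],
  [0,0,0,0,0,-4,0.06],
  [0,0,0,0,0,-12,0.06],
  [0,0,0,0,0,-20,0.06],
  [0,0,0,0,0,-28,0.06],
  [0,0,0,0,0,-36,0.06],
])

```text
time: 31.1
ee_pos: [0.5678, -0.3221, 0.0681]
orientation: [0.0, 0.112, 0.994, -0.001]
contact_force: [-2.2, 5.0, 1.2]
finger_gap: 0.0668
gripper_force: 66.1
```

```bash
python3 - <<'E'
from h import *
st();print(env.read_state()['ft_torque'])
E
```

```text
t 31.1 tcp [ 0.5678 -0.3221  0.0681] yaw 167.1 zax [ 0.    -0.001 -1.   ] j [-0.64  0.56 -0.01  0.99 -0.   -0.42] F [-2.2  5.   1.2] gap 0.0668 gf 66.1
[-0.6600492   0.68225825  0.23386575]
```

Commanded yaw is about 167.7, so I turn a further 170° to get past the stop (to −2).

Request:
jog_arm([
  [0,0,0,0,0,-8,0.06],
  [0,0,0,0,0,-16,0.06],
  [0,0,0,0,0,-24,0.06],
  [0,0,0,0,0,-32,0.06],
  [0,0,0,0,0,-40,0.06],
  [0,0,0,0,0,-48,0.06],
  [0,0,0,0,0,-56,0.06],
  [0,0,0,0,0,-64,0.06],
])

```text
time: 31.9
ee_pos: [0.5672, -0.3223, 0.0682]
orientation: [0.0, 0.622, 0.783, -0.001]
contact_force: [-1.8, 2.8, 7.6]
finger_gap: 0.0667
gripper_force: 66.7
```

Request:
jog_arm([
  [0,0,0,0,0,-8,0.06],
  [0,0,0,0,0,-16,0.06],
  [0,0,0,0,0,-24,0.06],
  [0,0,0,0,0,-32,0.06],
  [0,0,0,0,0,-40,0.06],
  [0,0,0,0,0,-48,0.06],
  [0,0,0,0,0,-56,0.06],
  [0,0,0,0,0,-64,0.06],
])

```text
time: 32.7
ee_pos: [0.5676, -0.322, 0.0675]
orientation: [0.0, 0.942, 0.335, -0.0]
contact_force: [0.2, 0.3, -5.5]
finger_gap: 0.0669
gripper_force: 68.1
```

Request:
jog_arm([
  [0,0,0,0,0,-8,0.06],
  [0,0,0,0,0,-16,0.06],
  [0,0,0,0,0,-24,0.06],
  [0,0,0,0,0,-31,0.06],
  [0,0,0,0,0,-36,0.06],
  [0,0,0,0,0,-39,0.06],
  [0,0,0,0,0,-41,0.06],
  [0,0,0,0,0,-42,0.06],
])

```text
time: 33.5
ee_pos: [0.5679, -0.323, 0.0673]
orientation: [0.001, 1.0, -0.022, -0.0]
contact_force: [-2.5, -10.6, -8.7]
finger_gap: 0.0665
gripper_force: 69.2
```

```bash
python3 - <<'E'
from h import *
st();print(env.read_state()['ft_torque'])
E
```

```text
t 33.5 tcp [ 0.5679 -0.323   0.0673] yaw -2.54 zax [-0.    -0.002 -1.   ] j [-0.64  0.56 -0.01  0.99 -0.    2.54] F [ -2.5 -10.6  -8.7] gap 0.0665 gf 69.2
[-2.24447992  0.64925771  3.33846662]
```

Request:
jog_arm([
  [0,0,0,0,0,2,0.085],
  [0,0,0,0,0,2,0.085],
  [0,0,0,0,0,2,0.085],
  [0,0,0.03,0,0,2,0.085],
  [0,0,0.07,0,0,2,0.085],
  [-0.01,0.01,0.11,0,0,9,0.085],
  [-0.04,0.037,0.12,0,0,17,0.085],
  [-0.07,0.066,0.12,0,0,25,0.085],
])

```text
time: 34.3
ee_pos: [0.498, -0.2564, 0.189]
orientation: [0.002, 0.98, 0.197, 0.001]
contact_force: [0.5, 0.1, 0.4]
finger_gap: 0.0855
gripper_force: 0.0
```

Request:
jog_arm([
  [-0.025,0.02,0,0,0,8,0.085],
  [-0.0435,0.041,0,0,0,16,0.085],
  [-0.0435,0.041,0,0,0,24,0.085],
  [-0.0435,0.041,0,0,0,32,0.085],
  [-0.0435,0.041,0,0,0,40,0.085],
  [-0.0435,0.041,0,0,0,48,0.085],
  [-0.0435,0.041,0,0,0,56,0.085],
  [-0.0435,0.041,0,0,0,64,0.085],
])

```text
time: 35.1
ee_pos: [0.4543, -0.2152, 0.1874]
orientation: [0.0, 0.727, 0.686, 0.0]
contact_force: [-0.3, 0.2, 0.3]
finger_gap: 0.0848
gripper_force: 0.0
```

Request:
jog_arm([
  [0,0,0,0,0,8,0.085],
  [0,0,0,0,0,16,0.085],
  [0,0,0,0,0,24,0.085],
  [0,0,0,0,0,32,0.085],
  [0,0,0,0,0,40,0.085],
  [0,0,0,0,0,48,0.085],
  [0,0,0,0,0,56,0.085],
  [0,0,0,0,0,64,0.085],
])

```text
time: 35.9
ee_pos: [0.4543, -0.2152, 0.1874]
orientation: [0.0, 0.253, 0.967, -0.0]
contact_force: [-0.2, 0.8, -0.3]
finger_gap: 0.0845
gripper_force: 0.0
```

```bash
python3 n.py
```

```text
t 35.9 tcp [ 0.4543 -0.2152  0.1874] yaw 150.7 zax [ 0.001 -0.001 -1.   ] j [-0.6   0.24 -0.2   1.13  0.   -0.09] F [-0.2  0.8 -0.3] gap 0.0845 gf 0.0
a stud [ 0.5629 -0.2132  0.1078] world ang 1.6 2512 0.1005
c stud [ 0.452  -0.325   0.1062] world ang -0.0 1669 0.1003
d stud [ 0.4534 -0.2164  0.108 ] world ang 3.8 3609 0.1026
cass 4927 0.07432123406953722
```

Request:
jog_arm([
  [0,0,0,0,0,8,0.085],
  [0,0,0,0,0,16,0.085],
  [0,0,-0.005,0,0,24,0.085],
  [0,0,-0.025,0,0,33,0.085],
  [0,0,-0.055,0,0,33,0.085],
  [0,0,-0.085,0,0,33,0.085],
  [0,0,-0.11,0,0,33,0.085],
  [0,0,-0.12,0,0,33,0.085],
])

```text
time: 36.75
ee_pos: [0.4534, -0.2146, 0.0653]
orientation: [-0.001, -0.028, 1.0, 0.001]
contact_force: [-0.3, -0.6, 0.0]
finger_gap: 0.0852
gripper_force: 0.0
```

Request:
jog_arm([
  [0,0,0,0,0,0,0.085],
  [0,0,0,0,0,0,0.06],
  [0,0,0,0,0,0,0.06],
  [0,0,0,0,0,0,0.06],
  [0,0,0,0,0,0,0.06],
  [0,0,0,0,0,0,0.06],
  [0,0,0,0,0,-6,0.06],
  [0,0,0,0,0,-14,0.06],
])

```text
time: 37.55
ee_pos: [0.4549, -0.2158, 0.0682]
orientation: [0.001, 0.094, 0.996, -0.001]
contact_force: [-1.9, -0.8, 4.0]
finger_gap: 0.067
gripper_force: 66.6
```

```bash
python3 - <<'E'
from h import *
st();print(env.read_state()['ft_torque'])
E
```

```text
t 37.55 tcp [ 0.4549 -0.2158  0.0682] yaw 169.17 zax [ 0.002 -0.002 -1.   ] j [-0.6   0.34 -0.42  0.82 -0.   -0.42] F [-1.9 -0.8  4. ] gap 0.067 gf 66.6
[-0.43818202  0.23423696  0.2154059 ]
```

Commanded yaw is about 169.7, so I turn a further 172°.

Request:
jog_arm([
  [0,0,0,0,0,-8,0.06],
  [0,0,0,0,0,-16,0.06],
  [0,0,0,0,0,-24,0.06],
  [0,0,0,0,0,-32,0.06],
  [0,0,0,0,0,-40,0.06],
  [0,0,0,0,0,-48,0.06],
  [0,0,0,0,0,-56,0.06],
  [0,0,0,0,0,-64,0.06],
])

```text
time: 38.35
ee_pos: [0.4539, -0.2159, 0.0675]
orientation: [0.0, 0.608, 0.794, -0.001]
contact_force: [-2.0, -3.8, -4.8]
finger_gap: 0.0668
gripper_force: 68.0
```

Request:
jog_arm([
  [0,0,0,0,0,-8,0.06],
  [0,0,0,0,0,-16,0.06],
  [0,0,0,0,0,-24,0.06],
  [0,0,0,0,0,-32,0.06],
  [0,0,0,0,0,-40,0.06],
  [0,0,0,0,0,-48,0.06],
  [0,0,0,0,0,-56,0.06],
  [0,0,0,0,0,-64,0.06],
])

```text
time: 39.15
ee_pos: [0.4531, -0.2148, 0.0666]
orientation: [-0.001, 0.936, 0.351, -0.001]
contact_force: [-0.2, -3.3, -13.3]
finger_gap: 0.0668
gripper_force: 70.3
```

Request:
jog_arm([
  [0,0,0,0,0,-8,0.06],
  [0,0,0,0,0,-16,0.06],
  [0,0,0,0,0,-24,0.06],
  [0,0,0,0,0,-32,0.06],
  [0,0,0,0,0,-38,0.06],
  [0,0,0,0,0,-41,0.06],
  [0,0,0,0,0,-43,0.06],
  [0,0,0,0,0,-44,0.06],
])

```text
time: 39.95
ee_pos: [0.4539, -0.2135, 0.0667]
orientation: [-0.002, 1.0, -0.022, -0.0]
contact_force: [3.7, 8.4, -9.8]
finger_gap: 0.0668
gripper_force: 69.9
```

Request:
jog_arm([
  [0,0,0,0,0,2,0.085],
  [0,0,0,0,0,2,0.085],
  [0,0,0,0,0,2,0.085],
  [0,0,0.03,0,0,2,0.085],
  [0,0,0.07,0,0,2,0.085],
  [0,0,0.11,0,0,2,0.085],
  [0,0.0,0.15,0,0,2,0.085],
  [-0.04,0,0.18,0,0,2,0.085],
])

```text
time: 40.75
ee_pos: [0.4164, -0.2158, 0.2493]
orientation: [0.001, 1.0, -0.005, 0.001]
contact_force: [-2.6, -1.0, 0.1]
finger_gap: 0.0849
gripper_force: 0.0
```

```bash
python3 - <<'E'
from h import *
st();f=grab('top','t9.png');t=cloud(f).reshape(-1,3);t=t[np.isfinite(t[:,0])]
g=cloud(grab('side','s9.png')).reshape(-1,3);g=g[np.isfinite(g[:,0])]
for nm,p,k in(('top',t,.0),('side',g,0)):
  for i,(x,y) in {'a':(.5663,-.2108),'b':(.5693,-.3205),'c':(.4605,-.3243),'d':(.4571,-.2140)}.items():
    n=p[(np.hypot(p[:,0]-x,p[:,1]-y)<.040)&(p[:,2]>.095)&(p[:,2]<.115)]
    if len(n)<100: continue
    m0=rect(n)[0]/1000;d=n[:,:2]-m0;m=np.hypot(*d.T)>.013;th=np.arctan2(d[m,1],d[m,0])
    print(nm,i,m0,np.degrees(np.angle(np.exp(4j*th).mean())/4).round(1),len(n))
c=f['color'][220:340,390:550];cv2.imwrite('pics/t9c.png',cv2.resize(c[:,:,::-1],None,fx=4,fy=4,interpolation=cv2.INTER_CUBIC))
E
```

```text
t 40.75 tcp [ 0.4164 -0.2158  0.2493] yaw -0.53 zax [ 0.003 -0.002 -1.   ] j [-0.65  0.16 -0.14  1.27  0.    2.5 ] F [-2.6 -1.   0.1] gap 0.0849 gf 0.0
top a [ 0.5676 -0.2101] 2.0 363
top b [ 0.5715 -0.3204] 2.0 371
top c [ 0.4609 -0.3252] 2.5 376
top d [ 0.457  -0.2143] 2.1 355
side a [ 0.5657 -0.2087] 2.1 187
side b [ 0.5712 -0.3197] 1.4 161
side c [ 0.4606 -0.3223] 1.6 177
side d [ 0.4555 -0.2127] 1.3 198
```

View pics/t9.png

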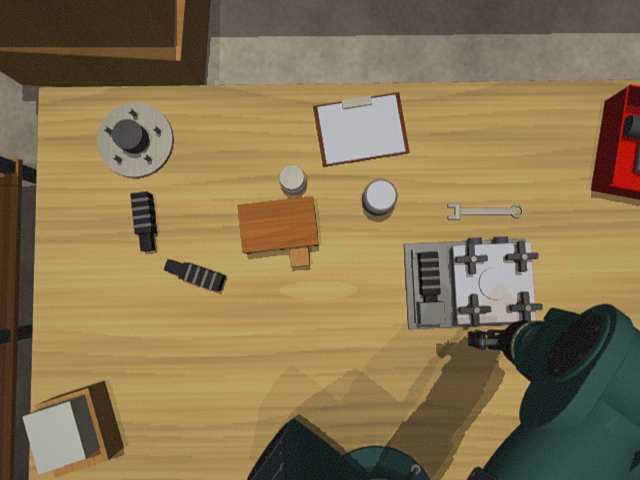

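The top view shows the cassette seated at (430,275). All four nuts are square to the unit at about 2°, which is the stop. The carton, canister, jar and wrench have not moved. I'm handing the job in.

```bash
python3 -c "
from bench import env
print(env.finish_job())"
```

```text
the job is handed in; nothing more can be done
None
```

The job is handed in at about 41 s on the robot's clock, but it returned no verdict: by camera the cassette lies flat and home in the bay, all four nuts went to the stop one at a time in the order a, c, b, d, and the carton, canister, jar and wrench look unmoved.

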